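# File the top forming die upright in the rack

## Task

Take the blue die plate, and only that one, off the top of the stack and lay it flat and centred against the sloped stand with a short edge on the brass lip, and let go. Then take it again by its raised upper edge, turn it upright and lower it all the way down into the green-floored free lane of the rack, centred along the lane, before letting go. Leave the other plates, the jar and the steel block where they are.

Things in the scene. Friction and masses are not known exactly. Their poses are not given: they have to be found in the camera images.
- die: The blue plate to be filed, on top of the stack: 90 (x) x 60 (y) x 10 (z) mm, 75 g, black cut-out shape drawn on both faces. Origin at the centre of its underside; z is up out of the face as it lies on the stack. Either short edge may end up on top.
- die_center (a point): Centre of the blue plate's volume (5 mm above its origin along its z).
- die_mid: Bare aluminium plate right under the blue one, same size 90 x 60 x 10 mm, not quite squared up with it (up to 4 mm and 5 degrees off). Origin at the centre of its underside.
- die_low: Bare aluminium plate at the bottom of the stack, lying on the table, same size. Origin at the centre of its underside.
- stand: Fixed sloped stand: dark base 90 x 90 x 12 mm, a post, and a wooden panel sloping up at 45 degrees towards the stand's +x: 40 mm wide (y), 60 mm along the slope, 8 mm thick, with a brass lip at its low end. A plate on it, short edge on the lip, overhangs the top end by 30 mm and each side by 10 mm. Origin at the centre of the base's underside.
- stand_seat (a point): Where the panel surface meets the brass lip, mid width: 32 mm to the stand's -x, 55 mm above its origin. The slope rises along (0.707, 0, 0.707) in the stand's axes; its outward normal is (-0.707, 0, 0.707). The lip stands 10 mm out from the panel. A plate laid home has its centre 45 mm up the slope and 5 mm out along the normal. Site axes = the stand's axes.
- rack: Fixed dark wooden rack: base 164 (x) x 80 (y) x 12 (z) mm with three lanes that run along y, 48 mm apart in x (at -48, 0, +48 mm). Each lane is 18 mm wide between two walls 5 mm thick that stand 40 mm above the base's top. Lanes are open at both ends. Origin at the centre of the base's underside.
- lane: Green floor strip of the free lane (any of the three), 16 (x) x 112 (y) x 2 (z) mm, on the rack's base, sticking out 16 mm at both ends. Origin at the centre of its underside (12 mm above the table), axes parallel to the rack's. A plate standing on it has its lower edge 2 mm and upper edge 92 mm above this origin, its 60 mm width along y.
- filed_a: Orange plate standing upright in another lane of the rack: 10 (x) x 60 (y) x 90 (z) mm. Origin at the centre of its lower edge.
- filed_b: Brass plate standing upright in the remaining lane: 10 (x) x 60 (y) x 90 (z) mm. Origin at the centre of its lower edge.
- jar: Closed amber jar, 56 mm across, 75 mm tall, a bystander. Origin at the centre of its underside.
- bench_block: Steel bench block 60 x 60 x 22 mm lying on the table, a bystander. Origin at the centre of its underside.
There are look-alikes about, which are no part of the job. Of the things that look like the die, the largest one is meant.

How it is judged:
By the outcome, as a careful person would: the job done as asked, in the order asked, and still so for the second after the job is handed in, with the robot touching nothing.
It also fails if it takes over 58 s, if anything falls off the work surface, if the arm or the gripper's body presses on something with over 40 N, if the wrist force passes 120 N, or if a joint passes its speed limit or range.

## Robot

A 6-joint arm with a two-finger parallel gripper is mounted at the origin on the work surface. World frame = base frame: x ahead of the robot, y to its left, z up, the work surface at z = 0. Lengths are in mm, angles in rad, forces in N, time in s.
With the tool pointing down it reaches from about 300 to 775 mm from the base axis. Payload 14.6 kg.
Tool frame: the origin (TCP) lies on the centre line of the jaws, within the pads' length; the fingertips stand 19 mm ahead of it and the grasp point (between the pads) is the TCP (bot.tip_reach is the distance from the TCP to the fingertips, in mm); z points along the fingers, y is the line along which they close (so a half turn about z gives the same grasp; the last joint's range is limited). The gripper opens to 85 mm and grips with 20 to 120 N. Pads are 22 mm wide; open, the fingers measure 114 mm over their backs; the gripper's body (76 mm by 85 mm) begins 54 mm behind the grasp point. The pads swing forward as they close: fully open they stand 13 mm farther back than shut.
Start: joints at [1.157, 0.3, 1.521, -0, 1.321, -0.067], TCP at [186.937, 517.247, 250.281] pointing down, gripper open.
Joint ranges: [-3.03, 3.03], [-0.79, 2.21], [0.23, 2.52], [-1.04, 4.18], [0, 3.07], [-2.55, 2.55]. Speed limits (rad/s): [2.22, 2.22, 2.57, 3.14, 3.14, 3.14].

## Interface

Orientations are given as a unit quaternion [w, x, y, z].
In Python, from rig import bot gives the robot as it stands. Calls block until the motion is done:
- bot.move_to(position, orientation): joint-space move of the TCP to a pose.
- bot.servo_line(position, attitude=None, speed=150, until_force=None): straight line of the TCP; attitude=None keeps the orientation; speed is the mean speed in mm/s. With until_force (N) it stops when the force on the tool has changed by that much, and returns True; else False.
- bot.move_joints(angles): joint-space move.
- bot.move_gripper(opening, grip_force=None): finger opening in mm; grip_force is the grip in N (None keeps the last); returns when the fingers have stopped.
- bot.dwell(seconds).
- bot.ik(position, orientation): joint angles nearest the present ones, or None.
- bot.read_state(): the state.
- bot.read_camera(name): name is "scene" or "top"; returns a dict with "image" (420x560x3 uint8, blue, green, red), "depth" (420x560 float32, mm along the optical axis (not along the pixel's ray), 0 where there is no reading), "fovy" (degrees; the focal length in pixels is half the picture's height over the tangent of half this angle, whatever the lens; pixels are square), "cx", "cy" (the principal point, pixels), "k1" (the pictures are not rectified: a ray, as slopes to the right and down, at radius r is drawn at 1 + k1 r^2 times it, then the intrinsics apply), "eye" and "attitude" of the camera in the world. Camera axes: x right, y down, z forward; pixel columns grow to the right and rows downward; lengths in mm; the calibration is good to about 2 mm. A picture is of the moment at which its call begins.
A pose or a line that the arm cannot do raises bot.MotionError and nothing moves.
- bot.finish_job(): hands the job in; it is judged then, once.
The state is a dict: "clock": time; "joint_positions": joint angles; "qvel": joint speeds; "effort": joint torques, N m; "ee_pos": TCP position; "tool_rot": TCP orientation; "ft_force": force on the tool from outside, world axes, zero at the start; "moment": the same for the moment, N m; "grip_width": finger opening in mm; "grip_force": force on a finger pad.
Only numpy, scipy, OpenCV 4.12 (cv2) and the standard library are available. Lean on these libraries where they do the work, as an engineer would, in place of code of your own. Each camera call takes 0.05 s, during which the arm holds its last target. There are 200 camera calls.

## Working session

There is one attempt and no reset: what is moved stays moved. The work goes in short steps, each a Python script; the robot and the scene stay as the last script left them, time stands still between calls to the robot, and variables do not carry over. Pictures are saved under pics/ and viewed, at most 10 in all, crops included, and the job is handed in when it is done.

```bash
ls; mkdir -p pics
python3 - <<'E'
from rig import bot
import cv2,numpy as np
for n in ("scene","top"):
    c=bot.read_camera(n); cv2.imwrite(f"pics/{n}0.png",c["image"]); np.savez(f"{n}0.npz",**c)
    print(n,c["fovy"],c["cx"],c["cy"],c["k1"],c["eye"],c["attitude"])
s=bot.read_state();print(s["clock"],s["tool_rot"],bot.tip_reach)
E
```

```text
pics
scene 42.79524996295139 280.7981165245659 209.83323766938736 -0.18632532659900924 [1215.80608269  493.39904343  931.2818317 ] [-0.16619415  0.41816339  0.83338796 -0.32091026]
top 52.20000795529044 276.6676609391819 214.89805073496143 0.02215315743220989 [454.07318171  46.37103044 987.80683738] [-0.03852791  0.71436908 -0.6975041   0.04099336]
0.1 [-1.21326463e-04  1.72521989e-01  9.85005527e-01 -5.09446605e-04] 19.0
```

View pics/scene0.png

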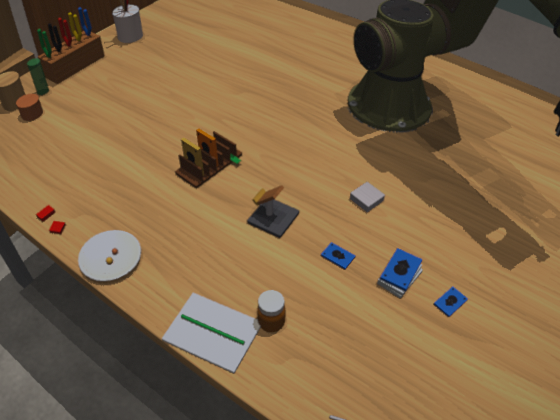

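View pics/top0.png

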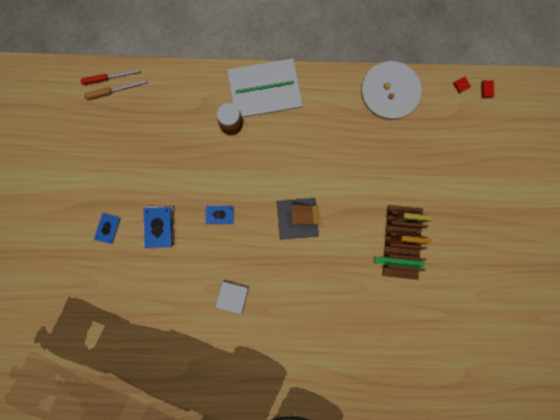

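The scene view shows the stack at about (402,268), the stand at (272,210) and the rack at (208,158). In the top view the stack is at (158,228), the stand at (298,218) with its brass lip on the right (about (316,214)), and the rack at (405,242) with the green lane at (400,263), nearest the robot.

Things that could be taken for the die in the top view: the blue plate at (158,228), which is the largest and lies on the aluminium stack, a small one at (107,228) and a small one at (220,215). I choose (158,228).

```bash
cat > h.py <<'E'
import numpy as np, cv2
from scipy.spatial.transform import Rotation as R
def rot(q): return R.from_quat(np.r_[q[1:],q[0]])
def quat(r): q=r.as_quat(); return np.r_[q[3],q[:3]]
def cloud(c):
    h,w=c["depth"].shape; f=h/2/np.tan(np.radians(c["fovy"])/2)
    K=np.array([[f,0,c["cx"]],[0,f,c["cy"]],[0,0,1.]])
    uv=np.stack(np.meshgrid(np.arange(w),np.arange(h)),-1).reshape(-1,1,2).astype(float)
    s=cv2.undistortPoints(uv,K,np.array([float(c["k1"]),0,0,0]),None)[:,0]
    P=np.c_[s,np.ones(len(s))]*c["depth"].reshape(-1,1)
    return (rot(c["attitude"]).apply(P)+c["eye"]).reshape(h,w,3)
def proj(c,P):
    h,w=c["depth"].shape; f=h/2/np.tan(np.radians(c["fovy"])/2)
    q=rot(c["attitude"]).inv().apply(np.atleast_2d(P)-c["eye"]); s=q[:,:2]/q[:,2:]
    return s*(1+c["k1"]*(s**2).sum(1,keepdims=True))*f+[c["cx"],c["cy"]]
def rect(P):
    (c,s,a)=cv2.minAreaRect(P[:,:2].astype(np.float32))
    if s[0]<s[1]: s=s[::-1]; a+=90
    return np.round(c,1),np.round(s,1),round((a+90)%180-90,1)
E
python3 - <<'E'
from h import *
for n in ("top","scene"):
    c=dict(np.load(n+"0.npz")); W=cloud(c); z=W[...,2]
    hsv=cv2.cvtColor(c["image"],cv2.COLOR_BGR2HSV); H,S,V=[hsv[...,i].astype(int) for i in range(3)]
    d=c["depth"]>0
    print(n,"table z",np.median(z[d&(abs(z)<15)&(H>8)&(H<25)&(S>60)]), "depth ok",d.mean())
    m=(d&(H>100)&(H<125)&(S>120)&(V>60)).astype(np.uint8)
    k,l,st,ce=cv2.connectedComponentsWithStats(m)
    for i in range(1,k):
        if st[i,4]>60:
            P=W[l==i]; print(" blue",ce[i].round(),st[i,4],"z",np.median(P[:,2]).round(1),rect(P[abs(P[:,2]-np.median(P[:,2]))<4]))
    g=d&(H>50)&(H<80)&(S>120)
    k,l,st,ce=cv2.connectedComponentsWithStats(g.astype(np.uint8))
    for i in range(1,k):
        if st[i,4]>25:
            P=W[l==i]; print(" green",ce[i].round(),st[i,4],"z",np.median(P[:,2]).round(1),rect(P))
    # stand, rack: clusters of height
    m=(d&(z>6)&(z<150)).astype(np.uint8); k,l,st,ce=cv2.connectedComponentsWithStats(m)
    for i in range(1,k):
        if st[i,4]>150:
            P=W[l==i]; print(" hi",ce[i].round(),st[i,4],"xyz",np.median(P,0).round(0),"zmax",np.percentile(P[:,2],99).round(1),rect(P))
t=dict(np.load("top0.npz"))["image"];s=dict(np.load("scene0.npz"))["image"]
f=lambda a,x,y,w=80,hh=60: cv2.resize(a[y-hh//2:y+hh//2,x-w//2:x+w//2],(400,300),interpolation=cv2.INTER_CUBIC)
cv2.imwrite("pics/crop.png",np.vstack([np.hstack([f(t,158,228),f(t,300,218)]),np.hstack([f(s,272,210),f(s,210,158)])]))
E
```

```text
top table z -1.1902739528851498 depth ok 0.995969387755102
 blue [158. 227.] 878 z 29.0 (array([529.4, 311.2]), array([87.6, 59.7]), 4.7)
 blue [219. 214.] 388 z 5.8 (array([563.1, 176.9]), array([61. , 39.8]), -89.4)
 blue [107. 228.] 410 z 6.3 (array([525.6, 432.2]), array([61. , 42.1]), -12.9)
 green [264.  87.] 99 z 14.3 (array([868.6,  80.1]), array([131.7,   6. ]), -78.9)
 green [400. 262.] 332 z 12.7 (array([ 463.7, -235. ]), array([110.1,  18.5]), 86.8)
 hi [255.  95.] 2623 xyz [850. 108.   8.] zmax 76.0 (array([845.5,  96.6]), array([199.3, 160.5]), -78.6)
 hi [392.  88.] 1422 xyz [ 876. -223.   12.] zmax 17.7 (array([ 868.6, -218.6]), array([140.1, 138.2]), -51.8)
 hi [96. 79.] 216 xyz [877. 479.  12.] zmax 17.4 (array([879.9, 466.3]), array([99.1, 17.8]), -78.6)
 hi [488.  88.] 197 xyz [ 877. -449.   10.] zmax 14.0 (array([ 878.2, -448.9]), array([41.8, 26.3]), 3.7)
 hi [98. 93.] 191 xyz [841. 471.  13.] zmax 17.3 (array([843.1, 467.9]), array([73.5, 17.5]), -74.9)
 hi [298. 218.] 1563 xyz [555.  -3.  12.] zmax 95.7 (array([559.6,  -2.8]), array([90.3, 90. ]), 5.9)
 hi [21
[... 2045 characters left out ...]
  13.] zmax 96.3 (array([551.9, -17.2]), array([114.8, 111.7]), -84.8)
 hi [ 45. 212.] 160 xyz [ 882. -447.   11.] zmax 15.0 (array([ 881. , -449.8]), array([42.2, 32.7]), 3.0)
 hi [109. 254.] 1631 xyz [ 869. -224.   12.] zmax 19.4 (array([ 871.1, -220.2]), array([140.9, 135.4]), 49.5)
 hi [337. 255.] 325 xyz [566. 176.   7.] zmax 11.3 (array([565.2, 175.7]), array([65. , 43.3]), -89.8)
 hi [400. 272.] 1268 xyz [539. 313.  29.] zmax 33.8 (array([531.5, 311.9]), array([98.3, 67.5]), 1.1)
 hi [450. 300.] 383 xyz [526. 429.   8.] zmax 11.1 (array([526.3, 431.1]), array([66.1, 43.4]), -14.1)
 hi [225. 327.] 4644 xyz [857. 105.   9.] zmax 76.4 (array([848.9,  96.1]), array([202.5, 158. ]), -78.3)
```

View pics/crop.png

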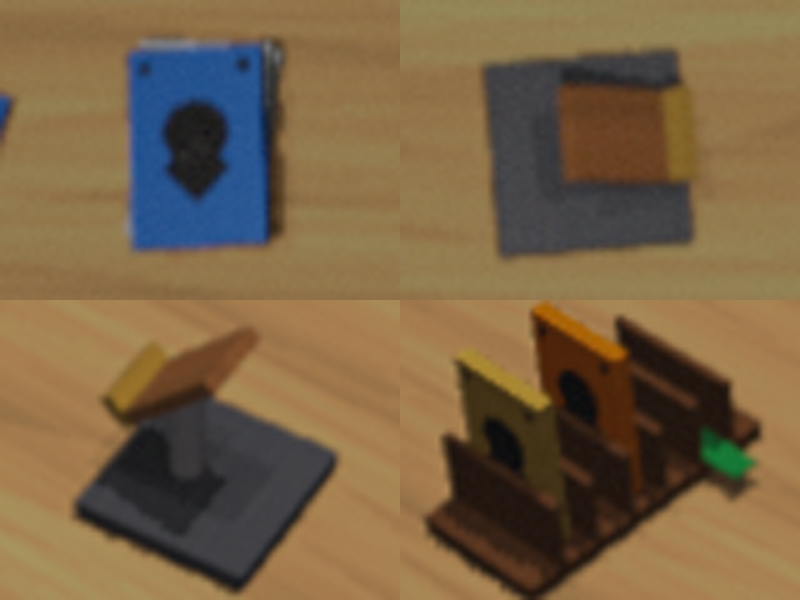

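The crop confirms it: the large blue plate, with the bare plates showing under its right and upper edges, is the die. The panel slopes up to the left (world +y) with its brass lip on the right. The green lane is the end one, next to orange. Next I fit the stand and lane more exactly and make the first move, a table touch to learn the fingertip height.

Run:
```python
from h import *
for n in ("top","scene"):
    c=dict(np.load(n+"0.npz")); W=cloud(c); z=W[...,2]
    hsv=cv2.cvtColor(c["image"],cv2.COLOR_BGR2HSV); H,S,V=[hsv[...,i].astype(int) for i in range(3)]
    near=lambda x,y,r:(abs(W[...,0]-x)<r)&(abs(W[...,1]-y)<r)&(c["depth"]>0)
    b=near(560,-3,75)&(abs(z-12)<5); print(n,"base",rect(W[b]))
    p=near(560,-3,75)&(z>40)&(S>60); P=W[p]
    brass=p&(H>18); pan=p&(H<=16); 
    for it in range(3):
        Q=W[pan]; m=np.median(Q,0)
        for _ in range(4):
            u,s,v=np.linalg.svd(Q-Q.mean(0)); nn=v[2]*np.sign(v[2,2]); e=(Q-Q.mean(0))@nn; Q=Q[abs(e)<2.5]
    yaw=np.arctan2(-nn[1],-nn[0]); ex=np.array([np.cos(yaw),np.sin(yaw),0]); ey=np.array([-ex[1],ex[0],0])
    print(" panel n",nn.round(3),"yaw",np.degrees(yaw).round(1),len(Q),"mean",Q.mean(0).round(1),"lat",np.percentile(Q@ey,[1,50,99]).round(1),"up",np.percentile(Q@((ex+[0,0,1])*.7071),[1,99]).round(1))
    B=W[brass]; print(" brass",len(B),B.mean(0).round(1),"lat",np.percentile(B@ey,[2,98]).round(1),"z",np.percentile(B[:,2],[2,98]).round(1))
    for yw in (94,95,96):
        a=np.radians(yw); ex=np.array([np.cos(a),np.sin(a),0]); ey=np.array([-ex[1],ex[0],0]); nrm=-.7071*ex+[0,0,.7071]
        # predicted seat plane from the base centre
        print("  yaw",yw,"panel lat centre",np.percentile(Q@ey,[2,98]).mean().round(1),"base lat",(W[b]@ey).min().round(1),(W[b]@ey).max().round(1),"n.off",(Q@nrm).mean().round(1))
    r=near(512,-238,100); g=r&(H>50)&(H<80)&(S>120); G=W[g]
    l=cv2.fitLine(G[:,:2].astype(np.float32),cv2.DIST_HUBER,0,.01,.01).ravel(); print(" green ang",np.degrees(np.arctan2(l[1],l[0])).round(2),"pt",l[2:],G.mean(0).round(1))
    k=r&~g&(abs(z-12)<4); print(" rack base",rect(W[k]))
    for nm,lo,hi in(("orange",8,17),("brass",20,30)):
        q=r&(z>85)&(H>=lo)&(H<=hi)&(S>120); print(" ",nm,q.sum(),rect(W[q]),np.median(z[q]).round(1))
    w=r&(z>46)&(z<56); print(" wall tops",rect(W[w]))
from rig import bot
q=quat(R.from_euler('z',94.75-90,degrees=True)*R.from_euler('x',180,degrees=True))
print(bot.ik([529.8,310.8,120],q), bot.ik([440,330,60],q))
bot.move_gripper(60); print("tip",bot.tip_reach,bot.read_state()["grip_width"])
bot.move_to([430,330,45],q); t=bot.servo_line([430,330,8],speed=30,until_force=4)
s=bot.read_state(); print(t,s["ee_pos"],s["ft_force"],s["clock"],s["joint_positions"])
bot.servo_line(np.array(s["ee_pos"])+[0,0,45],speed=200); print(bot.read_state()["clock"])
```

```text
top base (array([559.6,  -2.8]), array([90.2, 89.8]), 6.1)
 panel n [ 0.075 -0.697  0.714] yaw 96.1 336 mean [560.2 -12.5  76.1] lat [-575.7 -555.5 -536.3] up [-28.  32.]
 brass 93 [562.7 -41.1  57.7] lat [-573.6 -536.2] z [54.  61.6]
  yaw 94 panel lat centre -557.9 base lat -604.5 -512.1 n.off 90.2
  yaw 95 panel lat centre -557.0 base lat -603.1 -511.7 n.off 97.1
  yaw 96 panel lat centre -555.9 base lat -601.4 -511.2 n.off 104.0
 green ang 85.88 pt [ 463.908   -235.13756] [ 463.9 -235.8   12.8]
 rack base (array([ 511. , -238.4]), array([165.5, 113.6]), -4.2)
  orange 29 (array([ 522.5, -232.9]), array([75. , 44.2]), 47.4) 98.9
  brass 220 (array([ 535.2, -248.2]), array([63.5, 58.3]), 84.7) 100.2
 wall tops (array([ 510.7, -244.5]), array([126.8,  82.7]), -4.9)
scene base (array([560.4,  -4.7]), array([92.1, 92. ]), 6.6)
 panel n [ 0.138 -0.669  0.73 ] yaw 101.7 140 mean [563.2 -11.2  79.9] lat [-568.6 -548.1 -526.7] up [-64.1  -6.1]
 brass 73 [565.1 -41.3  58.6] lat [-564.8 -525.7] z [52.6 63.4]
  yaw 94 panel lat centre -559.6 base lat -605.6 -511.8 n.off 92.2
  yaw 95 panel l
[... 172 characters left out ...]
199.    12.7]
 rack base (array([ 527.2, -222.6]), array([177.5,  80.6]), -28.3)
  orange 154 (array([ 536.1, -248.1]), array([62.5, 59.6]), 83.7) 97.4
  brass 82 (array([ 560.8, -250. ]), array([62. , 12.7]), 84.4) 101.3
 wall tops (array([ 512. , -244.5]), array([129.6,  84.5]), -4.4)
[ 4.70913791e-01  5.69415244e-01  1.45448094e+00 -4.44089210e-16
  1.11769647e+00  1.95880698e+00] [ 5.76906442e-01  5.31855655e-01  1.68179478e+00 -4.44089210e-16
  9.27942215e-01  2.06479963e+00]
tip 19.0 60.15056791045953
True [429.9258049  329.93772983  13.96300142] [-1.3393708  -1.79898834  6.86960635] 3.275 [5.86975056e-01 5.96709977e-01 1.71535284e+00 2.82169064e-06
 8.30126568e-01 2.07489089e+00]
3.65
```

Run:
```python
from h import *
for n in ("top","scene"):
    c=dict(np.load(n+"0.npz")); W=cloud(c); z=W[...,2]
    hsv=cv2.cvtColor(c["image"],cv2.COLOR_BGR2HSV); H,S,V=[hsv[...,i].astype(int) for i in range(3)]
    L=R.from_euler('z',4.2,degrees=True).apply(W.reshape(-1,3)-[511,-238.4,0]).reshape(W.shape)
    r=(abs(L[...,0])<95)&(abs(L[...,1])<90)
    g=r&(H>50)&(H<80)&(S>120)
    pr=lambda nm,m: print(n,nm,m.sum(),"x",np.percentile(L[m][:,0],[1,50,99]).round(1),"y",np.percentile(L[m][:,1],[1,50,99]).round(1),"z",np.median(z[m]).round(1))
    pr("green",g)
    for a,b in((-80,-66),(62,80)): pr(f"base x{a}..{b}",r&(L[...,0]>a)&(L[...,0]<b)&(abs(z-12)<3)&~g)
    for x0 in (-60,-36,-12,12,36,60): pr(f"wall {x0}",r&(abs(L[...,0]-x0)<5)&(abs(z-51)<3))
    for x0 in (0,48): pr(f"plate {x0}",r&(abs(L[...,0]-x0)<12)&(z>96))
```

```text
top green 332 x [-55.5 -47.2 -39. ] y [-53.7  -0.6  54.4] z 12.7
top base x-80..-66 169 x [-79.7 -73.  -66.2] y [-45.   -4.6  34.1] z 10.9
top base x62..80 144 x [67.  74.4 79.7] y [-45.2  -5.2  33.1] z 10.7
top wall -60 87 x [-62.9 -60.1 -56. ] y [-46.2  -5.   33. ] z 50.2
top wall -36 85 x [-39.8 -36.4 -33. ] y [-47.   -8.2  33.4] z 50.8
top wall -12 83 x [-13.  -10.5  -7.9] y [-45.   -6.8  34. ] z 50.9
top wall 12 71 x [10.2 12.6 15.2] y [-46.3  -4.1  34.5] z 50.7
top wall 36 87 x [34.9 37.4 39.9] y [-46.2  -5.9  33.9] z 50.7
top wall 60 49 x [57.8 61.8 63. ] y [-46.4  14.1  33.9] z 50.7
top plate 0 145 x [-3.9  0.7  5.8] y [-35.7  -6.3  24. ] z 100.4
top plate 48 149 x [43.9 48.6 54. ] y [-39.5  -7.   22.5] z 100.4
scene green 62 x [-58.  -46.2 -37.6] y [18.3 36.1 53.6] z 13.5
scene base x-80..-66 15 x [-77.7 -71.6 -67.2] y [14.  27.2 33.3] z 10.9
scene base x62..80 141 x [62.1 70.1 79.4] y [-47.1  -4.5  34. ] z 11.5
scene wall -60 43 x [-61.9 -58.  -55.3] y [-46.4  -6.1  31.1] z 50.3
scene wall -36 31 x [-38.3 -34.2 -31.3] y [-12.7   9.   30.2] z 51.0
scene wall -12 10 x [-11.2  -9.7  -7.9] y [16.8 24.1 32.1] z 50.5
scene wall 12 49 x [ 7.  13.1 17. ] y [-33.2   4.4  34.8] z 50.4
scene wall 36 12 x [34.7 37.8 40.7] y [ 9.8 22.  32. ] z 50.1
scene wall 60 71 x [55.5 61.4 64.7] y [-48.3  -5.7  30.5] z 50.1
scene plate 0 90 x [-3.2  3.   9.2] y [-37.2  -3.9  24. ] z 100.2
scene plate 48 96 x [44.5 52.3 57.4] y [-39.   -6.5  22.7] z 100.8
```

Run:
```python
from h import *
c=dict(np.load("top0.npz")); im=c["image"]
x0,y0,k=365,195,8
crop=cv2.resize(im[y0:y0+90//2*2-15,x0:x0+75],None,fx=8,fy=8,interpolation=cv2.INTER_NEAREST)
Rz=R.from_euler('z',-4.2,degrees=True); O=np.array([511,-238.4,0])
def draw(y1,y2,xc,hw,z,col):
    P=np.array([[xc-hw,y1,z],[xc+hw,y1,z],[xc+hw,y2,z],[xc-hw,y2,z]],float)
    u=(proj(c,Rz.apply(P)+O)-[x0,y0]+.5)*8; cv2.polylines(crop,[u.astype(np.int32)],True,col,1)
draw(-56,56,-47.5,8,13,(255,255,255)); draw(-61.8,50.2,-47.5,8,13,(255,0,255)); draw(-45.8,34.2,0,82,11,(255,255,0))
cv2.imwrite("pics/rack.png",crop); print(crop.shape)
```

```text
(600, 600, 3)
```

View pics/rack.png

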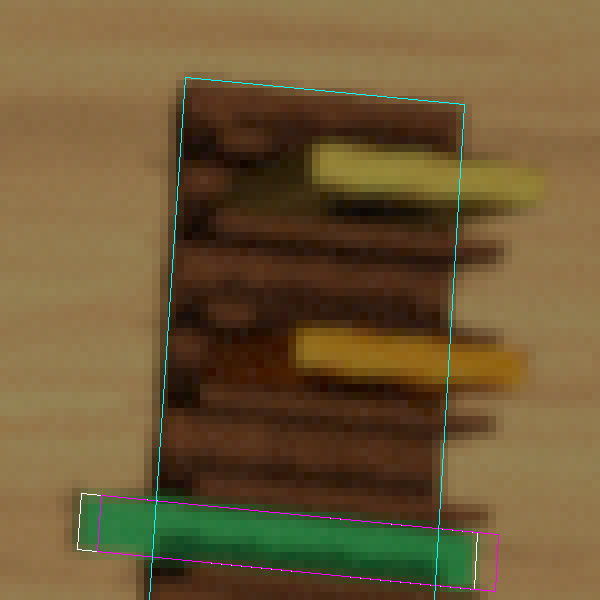

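The overlay shows the green strip at (80–475, 520–560) fitting the white model, which is centred on my green measurement. The strip sits about 6 mm towards +y of the rack's own centre, so I'll use the strip. Tip reach at 60 mm opening is about 14 mm. Next I check IK for all the poses and pick.

```bash
cat >> h.py <<'E'
a=np.radians(96.1); EX=np.array([np.cos(a),np.sin(a),0]); EY=np.array([-EX[1],EX[0],0]); EZ=np.array([0,0,1.])
SL=(EX+EZ)*2**-.5; NO=(EZ-EX)*2**-.5
SEAT=np.array([560,-3.7,0])-32*EX+55*EZ
DIE=np.array([530.1,310.5,0]); DYAW=4.75; LANE=np.array([463.9,-236.1,12]); RYAW=-4.2
def tool(z,y): z=z/np.linalg.norm(z); return quat(R.from_matrix(np.c_[np.cross(y,z),y,z]))
def yawv(d): d=np.radians(d); return np.array([np.cos(d),np.sin(d),0])
stand=lambda u,n: SEAT+u*SL+n*NO
E
python3 - <<'E'
from h import *; from rig import bot
print(SEAT)
f=lambda v: None if v is None else v.round(2)
for s in (1,-1):
    print("pick",s,f(bot.ik(DIE+[0,0,37],tool(-EZ,s*yawv(DYAW+90)))))
    print("lay",s,f(bot.ik(stand(45,17),tool(-NO,s*EY))),f(bot.ik(stand(60,100),tool(-NO,s*EY))))
    print("regrasp",s,f(bot.ik(stand(90,5),tool(-SL,s*NO))),f(bot.ik(stand(170,5),tool(-SL,s*NO))))
    print("rack",s,f(bot.ik(LANE+[0,0,90],tool(-EZ,s*yawv(RYAW)))),f(bot.ik(LANE+[0,0,200],tool(-EZ,s*yawv(RYAW)))))
E
```

```text
[563.40045028 -35.51881421  55.        ]
pick 1 [ 0.47  0.68  1.49 -0.    0.97 -1.18]
lay 1 [-0.35  0.67  1.52  0.7   1.41  2.4 ] [-0.42  0.61  1.43  0.66  1.57  2.45]
regrasp 1 [ 0.26  0.57  1.62 -0.83  1.24  2.13] [ 0.36  0.52  1.55 -0.77  1.38  2.1 ]
rack 1 [-0.54  0.41  1.75 -0.    0.98 -0.47] [-0.54  0.27  1.65 -0.    1.22 -0.47]
pick -1 [ 0.47  0.68  1.49 -0.    0.97  1.96]
lay -1 [-0.35  0.67  1.52  0.7   1.41 -0.74] [-0.42  0.61  1.43  0.66  1.57 -0.7 ]
regrasp -1 [ 0.26  0.57  1.62 -0.83  1.24 -1.01] [ 0.36  0.52  1.55 -0.77  1.38 -1.04]
rack -1 None None
```

Run:
```python
from h import *; from rig import bot
q=tool(-EZ,yawv(DYAW+90))
bot.move_gripper(76)
bot.move_to(DIE+[0,0,75],q)
bot.servo_line(DIE+[0,0,36.7],speed=80)
print(bot.read_state()["ft_force"])
bot.move_gripper(50,30); s=bot.read_state(); print(s["grip_width"],s["grip_force"],s["ft_force"],s["ee_pos"])
bot.servo_line(DIE+[0,0,80],speed=80)
bot.servo_line(DIE+[0,0,200],speed=200)
s=bot.read_state(); print(s["grip_width"],s["grip_force"],s["clock"])
for n in("top","scene"):
    c=bot.read_camera(n); np.savez(n+"1.npz",**c); W=cloud(c)
    hsv=cv2.cvtColor(c["image"],cv2.COLOR_BGR2HSV); H,S,V=[hsv[...,i].astype(int) for i in range(3)]
    m=(H>100)&(H<125)&(S>120)&(V>50)&(W[...,2]>120)&(W[...,2]<300); P=W[m]; print(n,len(P),P.mean(0).round(1) if len(P) else "")
    if n=="top": t=c["image"][150:300,90:290]
    else: u=c["image"][130:310,280:520]
cv2.imwrite("pics/lift.png",np.hstack([cv2.resize(t,(400,300)),cv2.resize(u,(400,300))]))
```

```text
[ 0.13280275  0.17808763 -0.03503054]
58.97143520016017 32.819010615348816 [-1.47242152 -0.05037608  4.45876875] [530.45494101 310.6742735   37.4435559 ]
58.852662955463316 32.37421989440918 9.0583
top 324 [531.7 292.7 191.1]
scene 951 [517.1 179.7 186.5]
```

View pics/lift.png

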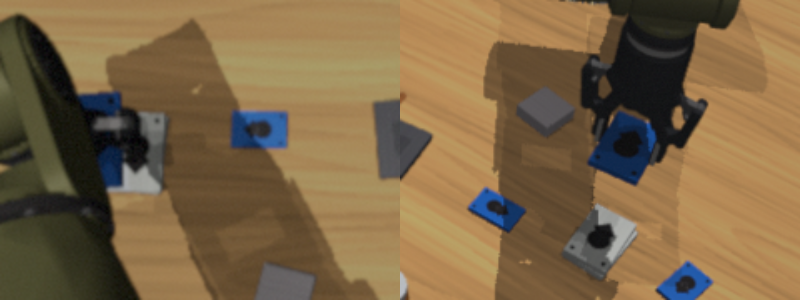

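The lift crop shows only the blue plate in the gripper at about (625,145); both bare plates are still in the stack. Now I lay it on the stand, guided by force.

Run:
```python
from h import *; from rig import bot
q=tool(-NO,-EY)
st=lambda m: print(m,bot.read_state()["ee_pos"].round(1) if hasattr(bot.read_state()["ee_pos"],"round") else bot.read_state()["ee_pos"],np.round(bot.read_state()["ft_force"],1),round(bot.read_state()["clock"],2))
loc=lambda: ((lambda p:(round(p@SL,1),round(p@NO,1),round(p@EY,1)))(np.array(bot.read_state()["ee_pos"])-SEAT))
bot.move_to(stand(52,90),q); st("pre")
bot.servo_line(stand(50,24),speed=120); st("near")
t=bot.servo_line(stand(50,13),speed=20,until_force=2.5); print("panel",t,loc()); st("")
n0=loc()[1]
t2=bot.servo_line(stand(50,n0+.7),speed=20) 
t=bot.servo_line(stand(38,n0+.7),speed=20,until_force=2.5); print("lip",t,loc()); st("")
```

```text
pre [566.4 -61.1 155.5] [ 0.5 -0.  -0.7] 10.57
near [561.8 -17.3 107.8] [-0.1 -0.2 -0.6] 11.27
panel True (np.float64(49.9), np.float64(17.8), np.float64(-0.2))
 [561.2 -12.9 102.9] [-0.3 -2.8  4.7] 11.68
lip True (np.float64(43.6), np.float64(18.2), np.float64(0.0))
 [561.5 -17.6  98.7] [0.6 2.8 4.9] 12.34
```

Run:
```python
from h import *; from rig import bot
p=np.array(bot.read_state()["ee_pos"])
bot.move_gripper(80); bot.servo_line(p+70*NO,speed=150)
bot.move_to(stand(115,110),quat(R.from_quat(np.roll(tool(-NO,-EY),-1))*R.identity())) if False else None
bot.move_to([470,120,330],tool(-EZ,EX)) if False else bot.move_to(np.array([500,170,300]),tool(-SL,-NO))
print(bot.read_state()["clock"])
out=[]
for n in("top","scene"):
    c=bot.read_camera(n); np.savez(n+"2.npz",**c); W=cloud(c)
    hsv=cv2.cvtColor(c["image"],cv2.COLOR_BGR2HSV); H,S,V=[hsv[...,i].astype(int) for i in range(3)]
    near=(np.linalg.norm(W-stand(45,5),axis=-1)<75)
    P=W[near&(H>100)&(H<125)&(S>120)&(V>40)]; Q=P-SEAT; Q=np.c_[Q@SL,-Q@EY,Q@NO]
    Q=Q[abs(Q[:,2]-np.median(Q[:,2]))<4]; A=np.c_[Q[:,:2],np.ones(len(Q))]; k=np.linalg.lstsq(A,Q[:,2],rcond=None)[0]
    print(n,len(P),"n",np.median(Q[:,2]).round(1),"tilt",k.round(3),rect(Q))
    x,y=proj(c,stand(45,5))[0].astype(int); out.append(cv2.resize(c["image"][y-45:y+45,x-60:x+60],(400,300),interpolation=cv2.INTER_CUBIC))
cv2.imwrite("pics/laid.png",np.hstack(out))
```

```text
14.5333
top 745 n 8.4 tilt [-9.000e-03  6.000e-03  8.724e+00] (array([47., -0.]), array([91.2, 59.1]), 0.2)
scene 370 n 11.3 tilt [-0.013 -0.023 11.725] (array([48.7,  4.3]), array([87., 58.]), -0.4)
```

View pics/laid.png

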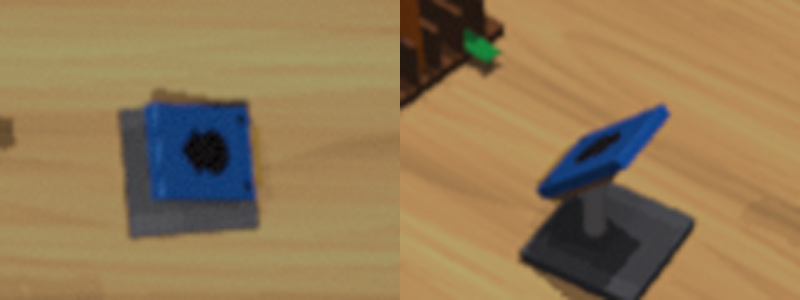

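The crop shows the die flat on the panel, centred, with its lower short edge at the brass lip (about (250,150) in the left half). It fits at 0 mm lateral offset and 0.2° turn. Now I regrasp it by the upper edge.

Run:
```python
from h import *; from rig import bot
q=tool(-SL,-NO)
bot.move_gripper(36)
bot.move_to(stand(165,5.8),q)
t=bot.servo_line(stand(88,5.8),speed=90,until_force=6); s=bot.read_state(); print(t,np.round(s["ee_pos"],1),np.round(s["ft_force"],1),s["clock"])
if not t:
    bot.move_gripper(4,35); s=bot.read_state(); print(s["grip_width"],s["grip_force"],np.round(s["ft_force"],1),np.round(s["ee_pos"],1))
    p=np.array(s["ee_pos"]); bot.servo_line(p+[0,0,30],speed=60); bot.servo_line(p+[0,0,120],speed=200)
    bot.move_to(LANE+[0,0,250],tool(-EZ,yawv(RYAW)))
    s=bot.read_state(); print(s["grip_width"],s["grip_force"],np.round(s["ee_pos"],1),s["clock"])
    bot.servo_line(LANE+[0,0,160],speed=150)
    out=[]
    for n in("top","scene"):
        c=bot.read_camera(n); np.savez(n+"3.npz",**c); W=cloud(c)
        hsv=cv2.cvtColor(c["image"],cv2.COLOR_BGR2HSV); H,S,V=[hsv[...,i].astype(int) for i in range(3)]
        m=(H>100)&(H<125)&(S>110)&(V>30)&(np.linalg.norm(W-LANE-[0,0,115],axis=-1)<70)
        L=R.from_euler('z',-RYAW,degrees=True).apply(W[m]-LANE)
        print(n,m.sum(),np.percentile(L,[2,50,98],axis=0).round(1).tolist() if m.sum() else "",rect(L) if m.sum()>5 else "")
        x,y=proj(c,LANE+[0,0,90])[0].astype(int); out.append(cv2.resize(c["image"][y-60:y+60,x-80:x+80],(400,300),interpolation=cv2.INTER_CUBIC))
    cv2.imwrite("pics/hover.png",np.hstack(out))
```

```text
False [557.4  22.6 121.7] [-0.2 -0.1  0.1] 16.8333
9.252685807355942 35.555598735809326 [-0.4  3.1  3.7] [557.4  22.7 121.7]
9.052907254864236 34.780744314193726 [ 464.1 -235.3  261. ] 19.5
top 149 [[-5.5, 0.5, 89.2], [-0.9, 23.4, 159.5], [4.1, 33.0, 170.8]] (array([-0.8, 16.7]), array([33.5, 10.2]), 89.8)
scene 336 [[-0.7, -25.5, 76.8], [5.7, 14.9, 114.7], [9.2, 32.0, 162.5]] (array([7.4, 3.4]), array([60., 21.]), -78.7)
```

View pics/hover.png

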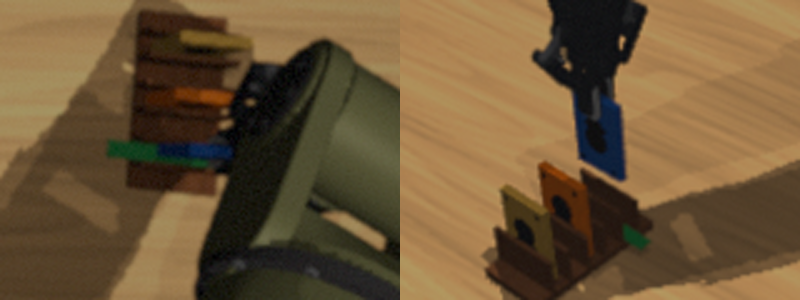

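The hover picture shows the plate upright over the green lane. Both views put it about 2.5–3 mm too far towards +y and centred across the lane, so I shift −2.7 mm along the lane and lower until contact.

Run:
```python
from h import *; from rig import bot
T=LANE-2.7*yawv(RYAW+90)+[0.3,0,0]
bot.servo_line(T+[0,0,150],speed=60)
t=bot.servo_line(T+[0,0,100],speed=70,until_force=8); print("mid",t,np.round(bot.read_state()["ee_pos"],1))
if not t:
    t=bot.servo_line(T+[0,0,84],speed=15,until_force=4); s=bot.read_state(); print("floor",t,np.round(s["ee_pos"],1),np.round(s["ft_force"],1),s["clock"])
```

```text
mid False [ 464.2 -238.9  112.3]
floor True [ 464.2 -238.8  103. ] [0.7 0.6 4.6] 22.2083
```

Contact came at TCP z = 103, where 102 was expected for a plate on the floor. I release, back off and check.

Run:
```python
from h import *; from rig import bot
p=np.array(bot.read_state()["ee_pos"])
bot.move_gripper(30); bot.servo_line(p+[0,0,150],speed=150)
bot.move_to([430,150,350],tool(-EZ,yawv(RYAW))); print(bot.read_state()["clock"])
out=[]
for n in("top","scene"):
    c=bot.read_camera(n); np.savez(n+"4.npz",**c); W=cloud(c)
    hsv=cv2.cvtColor(c["image"],cv2.COLOR_BGR2HSV); H,S,V=[hsv[...,i].astype(int) for i in range(3)]
    L=R.from_euler('z',-RYAW,degrees=True).apply(W.reshape(-1,3)-LANE).reshape(W.shape)
    b=(H>100)&(H<125)&(S>110)&(V>30)&(np.linalg.norm(L-[0,0,50],axis=-1)<75)
    for nm,m in (("all",b),("top edge",b&(L[...,2]>86))): 
        if m.sum()>5: print(n,nm,m.sum(),np.percentile(L[m],[2,50,98],axis=0).round(1).tolist(),rect(L[m]))
    c0=dict(np.load(n+"0.npz")); W0=cloud(c0)
    for nm,(x,y) in dict(stack=(530,310),jar=(835,135),block=(377,141)).items():
        f=lambda w:rect(w[(abs(w[...,0]-x)<50)&(abs(w[...,1]-y)<55)&(w[...,2]>(60 if nm=="jar" else 6 if nm=="block" else 8))&(w[...,2]<90)])
        print(n,nm,f(W0),f(W))
    x,y=proj(c,LANE+[30,0,40])[0].astype(int); x=min(x,499); out.append(cv2.resize(c["image"][y-45:y+45,x-60:x+60],(400,300),interpolation=cv2.INTER_CUBIC))
cv2.imwrite("pics/filed.png",np.hstack(out))
```

```text
25.1833
top all 204 [[-6.2, -28.0, 22.5], [-0.8, 8.5, 90.0], [7.3, 30.2, 93.2]] (array([ 0.3, -0.5]), array([62.1, 13.4]), -86.6)
top top edge 147 [[-5.8, -25.8, 87.3], [-0.5, 2.6, 90.6], [5.1, 29.3, 93.4]] (array([-0.9,  1.5]), array([58.7, 11.6]), 88.0)
top stack (array([531.2, 314.3]), array([93.6, 67.9]), 2.6) (array([533.4, 314.4]), array([89.3, 65.2]), 0.6)
top jar (array([794.6, 157.5]), array([44.5, 19.1]), -89.9) (array([794.6, 157.3]), array([44., 19.]), -89.3)
top block (array([376.7, 141.3]), array([62.2, 60.5]), -12.5) (array([374.1, 129.3]), array([62.2, 36. ]), -12.0)
scene all 287 [[-1.7, -28.0, 16.2], [5.5, 9.3, 73.7], [8.9, 30.0, 93.1]] (array([ 3. , -0.4]), array([67.6, 13.3]), -89.1)
scene top edge 78 [[-2.2, -28.9, 86.3], [4.2, -0.5, 90.4], [8.3, 28.3, 94.0]] (array([ 3.1, -1.8]), array([65.2, 11.3]), 88.1)
scene stack (array([531. , 311.2]), array([97.5, 67.4]), 0.1) (array([533.4, 313. ]), array([92.5, 63.7]), -0.1)
scene jar (array([795.5, 156.9]), array([47.4, 20.7]), 89.8) (array([796.3, 156.6]), array([48.4, 22.6]), 89.9)
scene block (array([379. , 147.5]), array([94.2, 85.6]), -77.7) (array([380.7, 136.3]), array([69.8, 66.1]), -13.8)
```

View pics/filed.png

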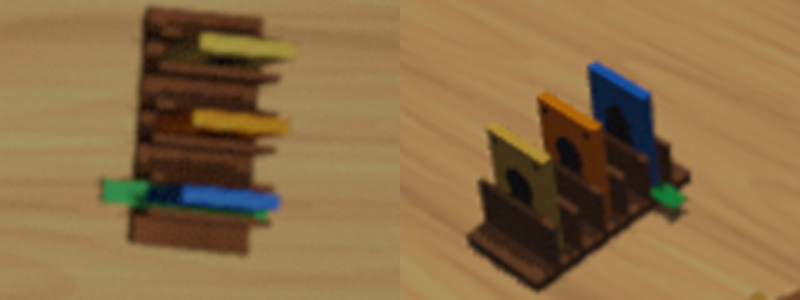

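The final picture shows the blue plate standing upright at about (230,197) left and (620,120) right. It is all the way down in the green lane (upper edge about 91–92 mm above the lane's origin) and centred to about 1–2 mm. The other plates, the jar and the block look unmoved, so I hand the job in.

```bash
python3 -c "
from rig import bot
print(bot.finish_job())"
```

```text
the job is handed in; nothing more can be done
None
```

I laid the blue die plate flat and centred on the stand and let go, then regrasped it by its upper edge and lowered it fully into the green lane, centred to about 1–2 mm; the job was handed in at about 25 s.

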